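Unlock the combination box on the lab bench

ROBOT

A 7-joint arm with a two-finger parallel gripper is mounted at the origin on a cart in front of the work surface, level with it; the furniture and walls round the work are solid. World frame = base frame: x ahead of the robot, y to its left, z up, the work surface at z = 0. Lengths are in m, angles in rad, forces in N, time in s.
With the tool pointing down it reaches from about 0.4 to 0.85 m from the base axis. Payload 10.4 kg.
Tool frame: the origin (TCP) lies at the very end of the fingers, on their centre line; the grasp point (between the pads) lies 19 mm behind it; z points along the fingers, y is the direction in which the jaws open and shut (so a half turn about z gives the same grasp; the last joint's range is limited). The gripper opens to 85 mm and grips with 20 to 120 N. Pads are 22 mm wide; open, the fingers measure 114 mm over their backs; the gripper's body (76 mm by 85 mm) begins 54 mm behind the grasp point. The pads swing forward as they close: fully open they stand 13 mm farther back than shut.
Start: joints at [-1.16, 0.332, -0.065, 1.46, 0.022, 1.35, -0.088], TCP at [0.263, 0.567, 0.231] pointing down, gripper open.
Joint ranges: [-2.6, 2.6], [-0.5, 2.12], [-1.47, 1.34], [0.16, 2.42], [-1.27, 4.41], [0.06, 2.06], [-2.6, 2.6]. Speed limits (rad/s): [2.22, 2.22, 2.79, 2.79, 3.14, 3.14, 3.14].

INTERFACE

Orientations are given as a unit quaternion [x, y, z, w].
In Python, from workcell import get_obs, camera, camera_info, hand_in gives the robot as it stands.
- The arm moves only by the tool move_arm, never from a script. Its argument "moves" is a list of rows, each a list of 3 entries, a list of its own where there are three numbers: the shift along the tool's x, y, z in units of 25 mm (1.0 is 25 mm), then the turn, a rotation vector about the tool's x, y, z in degrees, then the opening, from 0 (shut) to 1 (fully open). A call has 1 to 5 rows; each row shifts and turns the commanded pose from where the row before left it, along the tool's axes as they then stand; what a row does not reach is not made up. A row lasts 1/8 s, in which the tool goes at most 62.5 mm and 10.7 degrees, less where a joint would pass 70% of its speed; a pose out of reach is approached as far as the arm can. A call is refused whole if a number of a shift passes 1 or a number of a turn 10.7, either way. A call with a gripper value outside its range is refused whole. The fingers move at their own pace and stop on an object; "squeeze" is the grip in N (left out, the last holds). Time passes only in rows, so rows that do not move let the fingers close. It gives the time, the measured TCP pose, the force and the opening at its end, in the units of the state.
- get_obs(): the state, without advancing time (a new reading comes with each control period).
- camera(name): name is "side" or "top" or "wrist"; returns the picture (480x640x3 uint8, red, green, blue); there is no depth.
- camera_info(name): a dict with "fx", "fy", "cx", "cy" (pixels), "origin" and "rotation" of the camera in the world. Camera axes: x right, y down, z forward; pixel columns grow to the right and rows downward; lengths in m; the calibration is good to about 2 mm. A picture is of the moment at which its call begins: read the wrist's pose just before it. camera_info takes no time and is no camera call; for the wrist camera it gives the pose at the moment of the call.
- hand_in(): hands the job in, once; it reports no verdict.
The state is a dict: "clock": time; "joint_pos": joint angles; "joint_velocities": joint speeds; "tau": joint torques, N m; "position": TCP position; "ee_rot": TCP orientation; "ft_force": force on the tool from outside, world axes, zero at the start; "torque": the same for the moment, N m; "grip_width": opening from 0.0 (shut) to 1.0 (fully open).
Only numpy, scipy, OpenCV 4.12 (cv2) and the standard library are available. Lean on these libraries where they do the work, as an engineer would, in place of code of your own. Each camera call takes 0.05 s, during which the arm holds its last target. There are 200 camera calls.

TASK

Unlock the grey combination box: roll its three thumbwheels until they show 3, 6 and 4 dots on top, from left to right as the robot sees them, lined up with the white marks, then slide the steel bolt fully to the right and let go. Work gently: do not press or push hard on the box, its wheels or its bolt, and leave the other things where they are.

Things in the scene. Friction and masses are not known exactly. Their poses are not given: they have to be found in the camera images.
- lockbox: fixed grey steel box, 154 mm deep (its x axis, away from the robot at yaw 0), 234 mm wide (its y axis, to the left) and 60 mm high; origin at the centre of its underside. In its flat lid sit three black thumbwheels in a row along y and, right of them, a steel bolt knob. Everything on it turns with its yaw.
- wheel_left_top (a point): highest point of the left thumbwheel. All three wheels: smooth black rubber rim, round, radius 22 mm, 18 mm wide, axis along the box's y; the top stands 10 mm above the lid; wheel centres 36 mm apart. The rim bears groups of 1 to 8 white dots, 45 degrees apart; the group on top, in line with the two short white marks on the lid, counts.
- wheel_middle_top (a point): highest point of the middle thumbwheel. The wheels turn by friction: fingertips held on the top with a light steady press (about 8 to 12 N; less may slip) and moved along the box's x roll it; it takes about 1.8 N along the rim, and a wheel stays where it is left. Touch down slowly: a fast landing strikes hard.
- wheel_right_top (a point): highest point of the right thumbwheel, like the left one
- bolt_knob (a point): centre of the bolt's knob, a steel block 26 mm (box x) by 10 mm (box y) by 18 mm high whose top stands 20 mm above the lid (this point: 11 mm above the lid); it moves with the bolt. At the start its left face is 45 mm to the right of the right wheel.
- wheel_left (a joint): angle of the left wheel in rad; (n - 1) x 0.7854 shows n dots on top (3 dots: 1.571); grows as the wheel's top is rolled away from the robot (towards the box's +x); stops at -0.35 and 5.85. The gate inside lets the bolt pass within about 0.2 rad of the right number.
- wheel_middle (a joint): the same for the middle wheel (6 dots: 3.927)
- wheel_right (a joint): the same for the right wheel (4 dots: 2.356)
- bolt (a joint): travel of the bolt in m: 0 locked (left), 0.016 fully drawn to the right (the box's -y); it slides with about 2 N of friction and stays where it is left; with a wrong number it is blocked after about 2 mm, and it must not be forced (a push or press of over 25 N anywhere on the box harms it)
- comb: loose white gel comb, 40 x 80 x 9 mm, lying on the back of the box's lid; bystander
- timer: white bench timer, 68 x 64 x 19 mm, left of the box; bystander
- weigh_boat: white weighing boat, 63 x 78 x 16 mm, left of the box; bystander
- pen: black and white marker pen, 142 mm long, right of the box; bystander
- tube_rack: beige tube rack, 123 x 99 x 46 mm, right of the box; bystander

How it is judged:
At the end, for the whole second after the job is handed in: the bolt is drawn at least 13 of its 16 mm and at rest, and the wheels show 3, 6 and 4 dots on top, each within 0.3 rad (value of joint bolt above 0.013 m and value of joint wheel_left between 1.271 and 1.871 rad and value of joint wheel_middle between 3.627 and 4.227 rad and value of joint wheel_right between 2.056 and 2.656 rad and velocity of joint bolt below 0.005 m/s); the robot touches nothing.
It fails at once if the box, its wheels or its bolt pressed or pushed with more than 25 N (contact force between any of the fingers, the arm and lockbox above 25 N).
It fails at once if a bystander moved by more than 20 mm (distance of any of comb, timer, weigh_boat, pen, tube_rack from where it was at the start of the episode above 0.02 m).
It also fails if it takes over 72 s, if anything falls off the work surface, if the arm or the gripper's body presses on something with over 40 N, if the wrist force passes 120 N, or if a joint passes its speed limit or range.

## Working session

There is one attempt and no reset: what is moved stays moved. The work goes in short steps, Python scripts to look and compute and a tool call to move; the robot and the scene stay as the last step left them, time stands still between calls to the robot, and variables do not carry over. Pictures are saved under pics/ and viewed, about 8 in all and at most 12, crops included, and the job is handed in when it is done.

Besides the shell and the picture viewer there is one more tool, called after "Call:" by a JSON object that holds its "api" and its "payload", one argument or row to a line. move_arm: Moves the arm, as the interface text tells. Its arguments: {"type":"object","properties":{"moves":{"type":"array","items":{"type":"array"}},"squeeze":{"type":"number"}},"required":["moves"]}

```bash
mkdir -p pics; python3 - <<'E'
from workcell import *
import cv2
print(get_obs())
for n in("top","side"):
    im=camera(n);cv2.imwrite(f"pics/{n}0.png",im[:,:,::-1]);print(n,camera_info(n))
E
```

```text
{'clock': 0.0, 'joint_pos': array([-1.15960483,  0.33286764, -0.06474948,  1.4609391 ,  0.02158808,
        1.34988961, -0.0885066 ]), 'joint_velocities': array([-1.31873101e-04,  1.67757575e-06, -1.72104003e-04, -1.00739458e-03,
        1.07663579e-04, -2.00149012e-04, -9.07872330e-04]), 'tau': array([-1.48544688e-03, -6.25440788e+01,  4.84745682e-02, -3.91605663e+01,
        1.61324884e-02,  9.81865218e-03, -4.07818982e-05]), 'position': array([0.26251382, 0.56678546, 0.23051975]), 'ee_rot': array([ 2.15170524e-01,  9.76576239e-01, -6.91569223e-04, -1.33256990e-04]), 'ft_force': array([-0.19195374, -0.31186   , -0.04582382]), 'torque': array([ 0.02113467,  0.06430073, -0.01639936]), 'grip_width': 1.0023110286942636}
top {'fx': 499.00213222171243, 'fy': 499.00213222171243, 'cx': 318.1901576436745, 'cy': 243.0159016957191, 'origin': array([ 0.43317397, -0.02161315,  1.33871904]), 'rotation': array([ 0.71553423, -0.69750836,  0.02380609, -0.03043242])}
side {'fx': 575.7543932634649, 'fy': 575.7543932634649, 'cx': 314.27422027768426, 'cy': 239.5545702216551, 'origin': array([ 0.38786237, -1.033975  ,  0.81987793]), 'rotation': array([ 0.88449476, -0.05603837,  0.02569334, -0.46245926])}
```

View pics/top0.png

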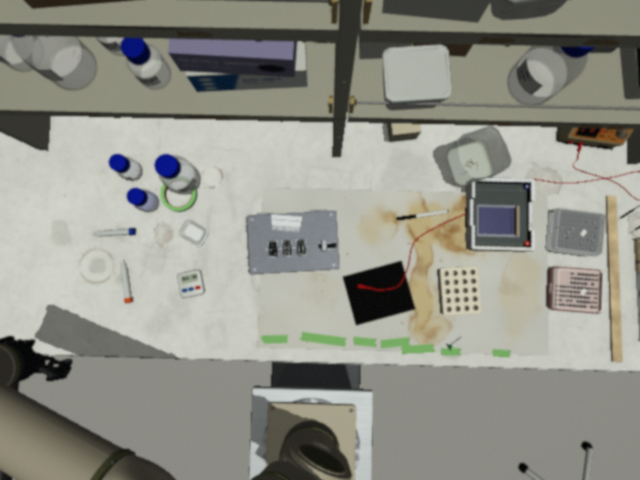

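The top view shows the box at about (293,241), its wheels at about (273/287/301,246) and the knob at about (326,245). Next I'll measure these.

```bash
cat > h.py <<'E'
import numpy as np,cv2
from scipy.spatial.transform import Rotation as R
from workcell import *
def ray(info,uv,z):
    d=R.from_quat(info["rotation"]).apply([(uv[0]-info["cx"])/info["fx"],(uv[1]-info["cy"])/info["fy"],1])
    o=np.array(info["origin"]);return o+d*(z-o[2])/d[2]
def proj(info,p):
    c=R.from_quat(info["rotation"]).inv().apply(np.array(p)-info["origin"])
    return np.array([info["fx"]*c[0]/c[2]+info["cx"],info["fy"]*c[1]/c[2]+info["cy"]])
def totool(v):
    return R.from_quat(get_obs()["ee_rot"]).inv().apply(v)/.025
E
python3 - <<'E'
from h import *
im=cv2.imread("pics/top0.png");I=camera_info("top")
print(im[225,260],im[260,300],im[200,300],im[246,273])
g=cv2.cvtColor(im,cv2.COLOR_BGR2GRAY)
roi=np.zeros_like(g);roi[195:290,235:350]=1
m=((g<150)&(roi>0)).astype(np.uint8)
m=cv2.morphologyEx(m,cv2.MORPH_OPEN,np.ones((5,5)))
c=max(cv2.findContours(m,0,2)[0],key=cv2.contourArea)
r=cv2.minAreaRect(c);print(r)
for p in cv2.boxPoints(r):print(p,ray(I,p,.06))
d=((g<50)&(roi>0)).astype(np.uint8)
n,l,s,ce=cv2.connectedComponentsWithStats(d)
for i in range(1,n):print(s[i],ce[i],ray(I,ce[i],.065))
w=camera_info("wrist");o=get_obs()
T=R.from_quat(o["ee_rot"]).inv()
print("cam in tool",T.apply(w["origin"]-o["position"]),(T*R.from_quat(w["rotation"])).as_matrix().round(3),w["fx"])
x=cv2.resize(im[195:290,235:350],None,fx=6,fy=6,interpolation=2);cv2.imwrite("pics/c.png",x)
E
```

```text
[133 128 124] [139 133 129] [177 187 186] [36 39 37]
((291.9293212890625, 241.29827880859375), (60.0139045715332, 90.60807800292969), 86.633544921875)
[244.94139 214.00345] [0.60174158 0.18288656 0.06      ]
[335.39313 208.68277] [ 0.62135703 -0.05047811  0.06      ]
[338.91724 268.5931 ] [ 0.46702321 -0.06307669  0.06      ]
[248.46552 273.9138 ] [0.44748138 0.16811592 0.06      ]
[270 243   7  12  57] [272.8245614  248.22807018] [0.51462945 0.1073587  0.065     ]
[286 243   1   2   2] [286.  243.5] [0.52761331 0.0739935  0.065     ]
[300 244   1   2   2] [300.  244.5] [0.52595035 0.03805986 0.065     ]
[328 244   7   3  17] [331.35294118 245.23529412] [ 0.5260878  -0.04221986  0.065     ]
[320 246   1   1   1] [320. 246.] [ 0.52339377 -0.01322996  0.065     ]
[344 276   6  14  62] [347.14516129 281.83870968] [ 0.43377562 -0.08459273  0.065     ]
cam in tool [ 7.79098668e-02 -8.87180050e-05 -1.41278784e-01] [[-0.001 -0.953 -0.303]
 [ 1.    -0.001 -0.   ]
 [-0.    -0.303  0.953]] 424.9629606515963
```

View pics/c.png

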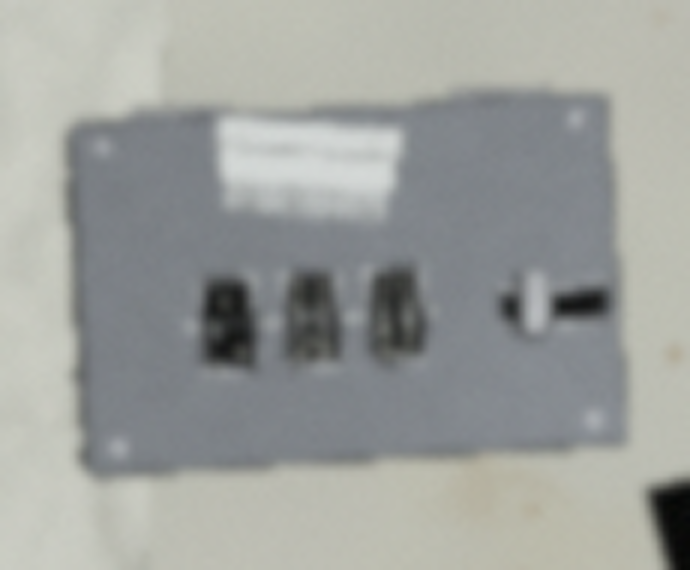

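The crop confirms the comb at the back of the lid and the knob at crop (535,303). The box centre is about (0.534, 0.060), with a yaw of about 0.084 rad. Now I'll move above the box for a close view.

Call:
{"api": "move_arm", "payload": {
  "moves": [
    [[-0.95,-0.9,0],[0,0,0],0],
    [[-0.95,-0.9,0],[0,0,0],0],
    [[-0.95,-0.9,0],[0,0,0],0],
    [[-0.95,-0.9,0],[0,0,0],0],
    [[-0.95,-0.9,0],[0,0,0],0]
  ]
}}

```text
clock: 0.72
position: [0.3234, 0.4139, 0.231]
ee_rot: [0.215, 0.977, -0.0, -0.0]
ft_force: [0.5, 0.1, 0.2]
grip_width: -0.002
```

Call:
{"api": "move_arm", "payload": {
  "moves": [
    [[-0.95,-0.9,0],[0,0,0],0],
    [[-0.95,-0.9,0],[0,0,0],0],
    [[-0.95,-0.9,0],[0,0,0],0],
    [[-0.95,-0.9,0],[0,0,0],0],
    [[-0.95,-0.9,0],[0,0,0],0]
  ]
}}

```text
clock: 1.35
position: [0.3838, 0.262, 0.2311]
ee_rot: [0.215, 0.977, -0.0, -0.0]
ft_force: [0.7, 0.2, -0.1]
grip_width: -0.003
```

Call:
{"api": "move_arm", "payload": {
  "moves": [
    [[-0.95,-0.9,0],[0,0,0],0],
    [[-0.95,-0.9,0],[0,0,0],0],
    [[-0.95,-0.9,0],[0,0,0],0],
    [[-0.95,-0.9,0],[0,0,0],0],
    [[-0.95,-0.9,0],[0,0,0],0]
  ]
}}

```text
clock: 1.98
position: [0.4442, 0.1101, 0.2311]
ee_rot: [0.215, 0.977, -0.0, -0.0]
ft_force: [0.5, -0.1, -0.5]
grip_width: -0.002
```

Call:
{"api": "move_arm", "payload": {
  "moves": [
    [[-0.95,-0.9,0],[0,0,-10],0],
    [[-0.95,-0.9,0],[0,0,-10],0],
    [[0,0,0],[0,0,-10],0],
    [[0,0,0],[0,0,0],0]
  ]
}}

```text
clock: 2.48
position: [0.4732, 0.0528, 0.231]
ee_rot: [-0.044, 0.999, -0.0, -0.0]
ft_force: [0.5, 0.8, -0.3]
grip_width: 0.002
```

```bash
python3 - <<'E'
from h import *
o=get_obs();I=camera_info("wrist");im=camera("wrist")
cv2.imwrite("pics/w1.png",im[:,:,::-1]);np.save("w1.npy",np.r_[I["origin"],I["rotation"]])
print(o["clock"],o["position"],o["ee_rot"],o["ft_force"],o["grip_width"])
E
```

```text
2.475 [0.47318348 0.05278426 0.23099227] [-4.41589773e-02  9.99024463e-01 -2.75946323e-05 -3.26616934e-04] [ 0.47939798  0.7616403  -0.27770942] 0.0022809130282776973
```

View pics/w1.png

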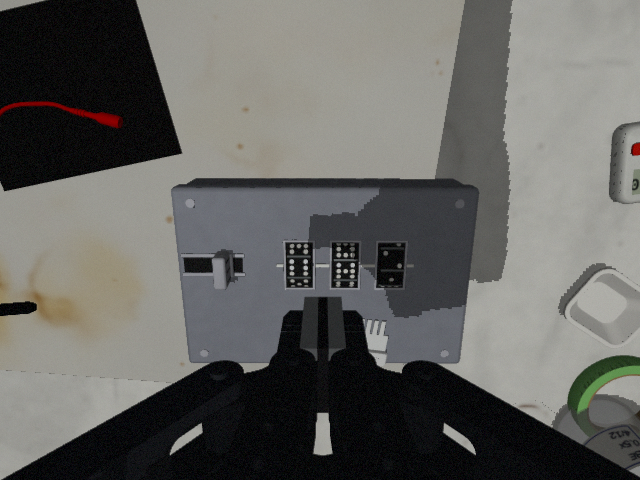

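The wrist view is upside down, with the robot at the top. It shows wheels R/M/L at about (299,265), (345,265) and (391,265), and the knob at (222,270). The box edges line up with the tool. Next I'll zoom in on the wheels and measure them.

```bash
python3 - <<'E'
from h import *
im=cv2.imread("pics/w1.png");I=camera_info("wrist")
a=np.load("w1.npy");I["origin"],I["rotation"]=a[:3],a[3:]
c=cv2.resize(im[228:302,170:420],None,fx=3.2,fy=3.2,interpolation=cv2.INTER_CUBIC)
c=cv2.convertScaleAbs(c,alpha=1.4,beta=20)
cv2.imwrite("pics/w1c.png",c)
g=cv2.cvtColor(im,cv2.COLOR_BGR2GRAY)
m=(g>55).astype(np.uint8);m[:180]=0;m[300:]=0
for uv in [(175,186),(477,185),(190,362),(462,363)]:print(uv,ray(I,uv,.06))
for uv in [(299,265),(345,265),(391,265)]:print(uv,ray(I,uv,.07))
for y in (292,):pass
for uv in [(222,270),(219,290),(228,290)]:print(uv,ray(I,uv,.08))
E
```

```text
(175, 186) [ 0.46483252 -0.05793541  0.06      ]
(477, 185) [0.4444483  0.16547792 0.06      ]
(190, 362) [ 0.6159659  -0.04781402  0.06      ]
(462, 363) [0.59666453 0.18296313 0.06      ]
(299, 265) [0.51558703 0.03856981 0.07      ]
(345, 265) [0.51251508 0.07352147 0.07      ]
(391, 265) [0.50944322 0.10847215 0.07      ]
(222, 270) [ 0.52057166 -0.01769341  0.08      ]
(219, 290) [ 0.53699162 -0.01967798  0.08      ]
(228, 290) [ 0.53639905 -0.01293661  0.08      ]
```

View pics/w1c.png

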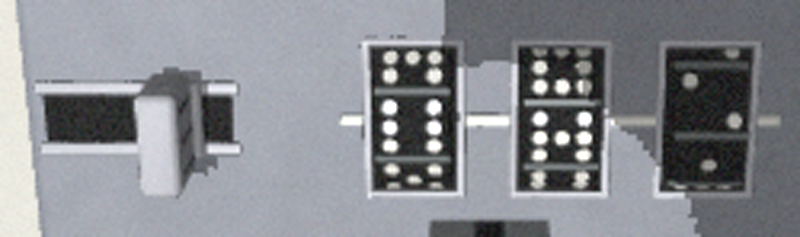

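```bash
cat >> h.py <<'E'
YAW=.0884
BX=np.array([np.cos(YAW),np.sin(YAW),0]);BY=np.array([-np.sin(YAW),np.cos(YAW),0])
def rimangle(I,uv,axis_bx):  # angle of a rim point from the top, + away from robot
    d=R.from_quat(I["rotation"]).apply([(uv[0]-I["cx"])/I["fx"],(uv[1]-I["cy"])/I["fy"],1]);o=np.array(I["origin"])
    a=np.array([d@BX,d[2]]);b=np.array([o@BX-axis_bx,o[2]-.048])
    A,B,C=a@a,2*a@b,b@b-.022**2
    t=(-B-np.sqrt(max(B*B-4*A*C,0)))/2/A;p=b+t*a
    return np.arctan2(p[0],p[1])
E
python3 - <<'E'
from h import *
I=camera_info("wrist");a=np.load("w1.npy");I["origin"],I["rotation"]=a[:3],a[3:]
f=lambda x,y:(170+(x+.5)/3.2-.5,228+(y+.5)/3.2-.5)
ax=[ray(I,f(x,121),.06)@BX for x in(352,487,630,768)];print(ax)
ax=np.mean(ax)
for n,x,ys in (("R6",413,(91,158)),("M7",562,(103,167)),("L2",708,(65,135))):
    r=[rimangle(I,f(x,y),ax) for y in ys];p=ray(I,f(x,121),.07);print(n,r,np.mean(r),(p@BY).round(4))
p=np.array(ray(I,f(160,97),.08));print("knob front-top edge",p@BX,p@BY)
for x,y in((140,97),(180,97),(140,190),(180,190)):p=ray(I,f(x,y),.08);print(p@BX,p@BY)
print("tcp",get_obs()["position"]@BX,get_obs()["position"]@BY)
E
```

```text
[np.float64(0.5212924887856207), np.float64(0.5213168911458326), np.float64(0.5213427388844155), np.float64(0.521367682185399)]
R6 [np.float64(-0.501874311462509), np.float64(0.27262549948177334)] -0.11462440599036786 -0.0073
M7 [np.float64(-0.37020879513934335), np.float64(0.40834296864596437)] 0.019067086753310508 0.0282
L2 [np.float64(-0.7974169030043006), np.float64(-0.014689612561893614)] -0.4060532577830971 0.063
knob front-top edge 0.50747794152464 -0.06461528801242594
0.50747456572109 -0.06920046131126888
0.5074813173153455 -0.060030132159552364
0.5307206436127719 -0.07102453312384224
0.5307274572393783 -0.061647094067359964
tcp 0.47598872251819724 0.011136562580752662
```

I read the wheels as follows:

| Wheel | Shows | Angle now (rad) | Roll needed |
|---|---|---|---|
| Right | about 6 dots | 3.81 | −32 mm |
| Middle | about 7 dots | 4.73 | −17.7 mm |
| Left | just short of 2 dots | 0.38 | +26 mm |

I'll start with the middle wheel.

Call:
{"api": "move_arm", "payload": {
  "moves": [
    [[-0.43,0.14,1],[0,0,0],0],
    [[-0.43,0.14,1],[0,0,0],0],
    [[-0.43,0.14,1],[0,0,0],0],
    [[-0.43,0.14,1],[0,0,0],0],
    [[-0.43,0.14,1],[0,0,0],0]
  ]
}}

```text
clock: 3.15
position: [0.5254, 0.076, 0.1054]
ee_rot: [-0.043, 0.999, 0.0, -0.0]
ft_force: [-0.4, -0.1, 0.0]
grip_width: -0.0
```

Call:
{"api": "move_arm", "payload": {
  "moves": [
    [[0,0,0.5],[0,0,0],0],
    [[0,0,0.4],[0,0,0],0],
    [[0,0,0.2],[0,0,0],0],
    [[0,0,0.1],[0,0,0],0],
    [[0,0,0],[0,0,0],0]
  ]
}}

```text
clock: 3.78
position: [0.5255, 0.0752, 0.0767]
ee_rot: [-0.045, 0.999, 0.0, 0.0]
ft_force: [0.8, -0.6, -0.4]
grip_width: -0.001
```

```bash
python3 - <<'E'
from h import *
o=get_obs();I=camera_info("wrist");im=camera("wrist")
cv2.imwrite("pics/w2.png",im[:,:,::-1])
print(o["position"],o["position"]@BX,o["position"]@BY,o["ft_force"])
E
```

```text
[0.52545876 0.07520166 0.07665528] 0.530046152523088 0.028517937914954418 [ 0.78536053 -0.55323428 -0.42389941]
```

View pics/w2.png

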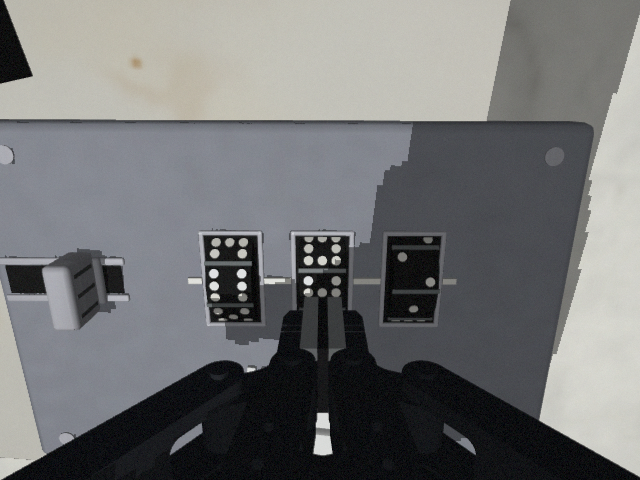

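The closed fingertips (columns 302–345) sit over the middle wheel, just behind its top. I'll touch down slowly.

Call:
{"api": "move_arm", "payload": {
  "moves": [
    [[0,0,0.08],[0,0,0],0],
    [[0,0,0.04],[0,0,0],0],
    [[0,0,0.04],[0,0,0],0],
    [[0,0,0.04],[0,0,0],0],
    [[0,0,0.0],[0,0,0],0]
  ]
}}

```text
clock: 4.45
position: [0.5253, 0.0752, 0.0712]
ee_rot: [-0.045, 0.999, 0.0, -0.0]
ft_force: [-0.0, 0.7, 0.0]
grip_width: 0.002
```

Call:
{"api": "move_arm", "payload": {
  "moves": [
    [[0,0,0.03],[0,0,0],0],
    [[0,0,0.0],[0,0,0],0]
  ]
}}

```text
clock: 4.7
position: [0.5253, 0.0752, 0.0705]
ee_rot: [-0.045, 0.999, 0.0, -0.0]
ft_force: [0.5, 0.2, -0.6]
grip_width: 0.002
```

Call:
{"api": "move_arm", "payload": {
  "moves": [
    [[0,0,0.02],[0,0,0],0],
    [[0,0,0.02],[0,0,0],0],
    [[0,0,0.0],[0,0,0],0]
  ]
}}

```text
clock: 5.08
position: [0.5256, 0.0753, 0.0699]
ee_rot: [-0.045, 0.999, 0.0, 0.0]
ft_force: [-1.2, -0.7, 4.2]
grip_width: -0.001
```

Call:
{"api": "move_arm", "payload": {
  "moves": [
    [[0,0,0.02],[0,0,0],0],
    [[0,0,0.0],[0,0,0],0]
  ]
}}

```text
clock: 5.32
position: [0.526, 0.0752, 0.0698]
ee_rot: [-0.045, 0.999, 0.0, 0.001]
ft_force: [-0.9, -0.4, 7.6]
grip_width: 0.003
```

Contact came at z = 0.070, and the stiffness is about 7 N/mm. I'll press slightly more and roll.

Call:
{"api": "move_arm", "payload": {
  "moves": [
    [[0,0,0.012],[0,0,0],0],
    [[0.24,0,0],[0,0,0],0],
    [[0.24,0,0],[0,0,0],0]
  ]
}}

```text
clock: 5.7
position: [0.515, 0.0743, 0.07]
ee_rot: [-0.045, 0.999, 0.0, 0.002]
ft_force: [2.0, 1.0, 7.8]
grip_width: -0.001
```

Call:
{"api": "move_arm", "payload": {
  "moves": [
    [[0.24,0,0],[0,0,0],0],
    [[0,0,0],[0,0,0],0]
  ]
}}

```text
clock: 5.95
position: [0.5082, 0.0737, 0.0698]
ee_rot: [-0.045, 0.999, 0.0, 0.001]
ft_force: [-1.0, -1.3, 8.8]
grip_width: -0.001
```

Call:
{"api": "move_arm", "payload": {
  "moves": [
    [[0,0,-0.3],[0,0,0],0],
    [[0.6,0,-0.6],[0,0,0],0],
    [[0.8,0,0],[0,0,0],0],
    [[0,0,0],[0,0,0],0]
  ]
}}

```text
clock: 6.45
position: [0.4718, 0.0704, 0.0914]
ee_rot: [-0.045, 0.999, 0.0, -0.0]
ft_force: [0.2, 0.1, 0.3]
grip_width: 0.004
```

```bash
cat >> h.py <<'E'
def snap(name):
    o=get_obs();I=camera_info("wrist");im=camera("wrist")[:,:,::-1].copy()
    print(o["clock"],o["position"]@BX,o["position"]@BY,o["position"][2],o["ft_force"])
    print("mark rows/axis check",proj(I,.5213*BX+.0285*BY+[0,0,.06]))
    us=[];vs=[]
    for n,by in(("L",.0638),("M",.0285),("R",-.0075)):
        c=proj(I,.5213*BX+by*BY+[0,0,.07]);print(n,c)
        us.append(c[0]);vs.append(c[1])
    x0,x1=int(min(us)-40),int(max(us)+40);x0=max(x0,0);y0,y1=int(min(vs)-45),int(max(vs)+45);y0=max(y0,0)
    c=im[y0:y1,x0:x1];s=780/c.shape[1];print("crop",x0,y0,s)
    c=cv2.convertScaleAbs(cv2.resize(c,None,fx=s,fy=s,interpolation=cv2.INTER_CUBIC),alpha=1.5,beta=20)
    cv2.imwrite(f"pics/{name}.png",c);cv2.imwrite(f"pics/{name}_full.png",im)
    np.save(name+".npy",np.r_[I["origin"],I["rotation"],x0,y0,s])
E
python3 -c "from h import *;snap('w3')"
```

```text
6.45 0.4761662069752539 0.0285158241642839 0.09141061710268555 [0.16380434 0.06717391 0.33344937]
mark rows/axis check [322.19118075 373.06253718]
L [400.15733954 386.55252473]
M [322.19252155 386.51804527]
R [242.65802115 386.48287163]
crop 202 341 3.277310924369748
```

View pics/w3.png

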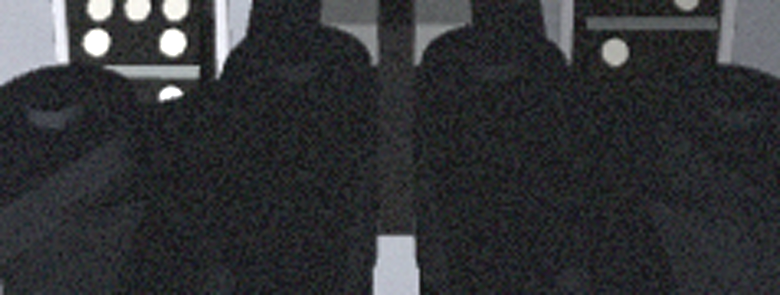

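That view was blocked: from here the fingers hide the middle wheel. The tool moved 17.5 mm while in contact, so the middle wheel should be at about 3.93. Now the right wheel, in two strokes.

Call:
{"api": "move_arm", "payload": {
  "moves": [
    [[-0.72,-0.48,0],[0,0,0],0],
    [[-0.72,-0.48,0],[0,0,0],0],
    [[-0.72,-0.48,0.2],[0,0,0],0],
    [[0,0,0.4],[0,0,0],0],
    [[0,0,0.16],[0,0,0],0]
  ]
}}

```text
clock: 7.12
position: [0.5288, 0.0397, 0.0711]
ee_rot: [-0.045, 0.999, -0.0, -0.001]
ft_force: [-0.4, -0.0, -0.1]
grip_width: -0.002
```

Call:
{"api": "move_arm", "payload": {
  "moves": [
    [[0,0,0.03],[0,0,0],0],
    [[0,0,0.02],[0,0,0],0],
    [[0,0,0.02],[0,0,0],0],
    [[0,0,0],[0,0,0],0]
  ]
}}

```text
clock: 7.62
position: [0.5296, 0.0395, 0.0707]
ee_rot: [-0.045, 0.999, 0.0, 0.0]
ft_force: [-0.9, 0.6, 0.2]
grip_width: -0.001
```

Call:
{"api": "move_arm", "payload": {
  "moves": [
    [[0,0,0.03],[0,0,0],0],
    [[0,0,0.02],[0,0,0],0],
    [[0,0,0.02],[0,0,0],0],
    [[0,0,0],[0,0,0],0]
  ]
}}

```text
clock: 8.12
position: [0.5304, 0.0396, 0.0696]
ee_rot: [-0.045, 0.999, 0.0, 0.001]
ft_force: [-0.2, 0.6, 8.0]
grip_width: -0.002
```

Call:
{"api": "move_arm", "payload": {
  "moves": [
    [[0.1,0,0.008],[0,0,0],0],
    [[0.22,0,0],[0,0,0],0],
    [[0.22,0,0],[0,0,0],0],
    [[0.18,0,0],[0,0,0],0],
    [[0,0,0],[0,0,0],0]
  ]
}}

```text
clock: 8.75
position: [0.5129, 0.0381, 0.0699]
ee_rot: [-0.045, 0.999, 0.0, 0.002]
ft_force: [-0.2, -0.2, 9.8]
grip_width: -0.001
```

Call:
{"api": "move_arm", "payload": {
  "moves": [
    [[0,0,-0.3],[0,0,0],0],
    [[-0.3,0,0],[0,0,0],0],
    [[-0.3,0,0],[0,0,0],0],
    [[0,0,0.1],[0,0,0],0],
    [[0,0,0],[0,0,0],0]
  ]
}}

```text
clock: 9.38
position: [0.5262, 0.039, 0.0729]
ee_rot: [-0.045, 0.999, -0.0, -0.001]
ft_force: [-0.2, 0.5, 1.2]
grip_width: -0.001
```

Call:
{"api": "move_arm", "payload": {
  "moves": [
    [[0,0,0.1],[0,0,0],0],
    [[0,0,0.04],[0,0,0],0],
    [[0,0,0],[0,0,0],0]
  ]
}}

```text
clock: 9.75
position: [0.5265, 0.0391, 0.0701]
ee_rot: [-0.045, 0.999, 0.0, -0.0]
ft_force: [-1.2, 0.5, 1.8]
grip_width: -0.001
```

Call:
{"api": "move_arm", "payload": {
  "moves": [
    [[0,0,0.02],[0,0,0],0],
    [[0,0,0.02],[0,0,0],0],
    [[0,0,0],[0,0,0],0]
  ]
}}

```text
clock: 10.12
position: [0.5274, 0.0392, 0.0699]
ee_rot: [-0.045, 0.999, 0.0, 0.001]
ft_force: [-1.3, 0.4, 8.5]
grip_width: 0.001
```

Call:
{"api": "move_arm", "payload": {
  "moves": [
    [[0.1,0,0],[0,0,0],0],
    [[0.2,0,0],[0,0,0],0],
    [[0.2,0,0],[0,0,0],0],
    [[0.14,0,0],[0,0,0],0],
    [[0,0,0],[0,0,0],0]
  ]
}}

```text
clock: 10.75
position: [0.5114, 0.0379, 0.0698]
ee_rot: [-0.045, 0.999, 0.0, 0.001]
ft_force: [-0.4, -0.7, 7.7]
grip_width: 0.001
```

Call:
{"api": "move_arm", "payload": {
  "moves": [
    [[0,0,-0.5],[0,0,0],0],
    [[0,0.95,0],[0,0,0],0],
    [[0,0.95,0],[0,0,0],0],
    [[0,0.96,0],[0,0,0],0],
    [[0,0,0.2],[0,0,0],0]
  ]
}}

```text
clock: 11.38
position: [0.5041, 0.1109, 0.077]
ee_rot: [-0.046, 0.999, 0.0, 0.0]
ft_force: [0.5, -0.0, 0.1]
grip_width: 0.002
```

Call:
{"api": "move_arm", "payload": {
  "moves": [
    [[0,0,0.16],[0,0,0],0],
    [[0,0,0.06],[0,0,0],0],
    [[0,0,0.04],[0,0,0],0],
    [[0,0,0.02],[0,0,0],0],
    [[0,0,0],[0,0,0],0]
  ]
}}

```text
clock: 12.0
position: [0.5043, 0.1083, 0.0699]
ee_rot: [-0.045, 0.999, -0.0, 0.0]
ft_force: [-1.7, -1.8, 3.8]
grip_width: 0.002
```

Call:
{"api": "move_arm", "payload": {
  "moves": [
    [[0,0,0.02],[0,0,0],0],
    [[0,0,0.012],[0,0,0],0],
    [[0,0,0],[0,0,0],0]
  ]
}}

```text
clock: 12.38
position: [0.505, 0.1083, 0.0697]
ee_rot: [-0.045, 0.999, 0.0, 0.001]
ft_force: [-2.8, -3.7, 10.8]
grip_width: 0.001
```

Call:
{"api": "move_arm", "payload": {
  "moves": [
    [[-0.1,0,0],[0,0,0],0],
    [[-0.18,0,0],[0,0,0],0],
    [[-0.18,0,0],[0,0,0],0],
    [[-0.14,0,0],[0,0,0],0],
    [[0,0,0],[0,0,0],0]
  ]
}}

```text
clock: 13.0
position: [0.5207, 0.1097, 0.07]
ee_rot: [-0.044, 0.999, 0.0, 0.001]
ft_force: [-0.1, -3.2, 9.4]
grip_width: 0.001
```

Call:
{"api": "move_arm", "payload": {
  "moves": [
    [[0,0,-0.3],[0,0,0],0],
    [[0.25,0,0],[0,0,0],0],
    [[0.25,0,0],[0,0,0],0],
    [[0,0,0.18],[0,0,0],0],
    [[0,0,0.0],[0,0,0],0]
  ]
}}

```text
clock: 13.62
position: [0.5063, 0.1091, 0.0712]
ee_rot: [-0.045, 0.999, -0.0, -0.0]
ft_force: [-0.1, 0.0, 0.2]
grip_width: 0.003
```

Call:
{"api": "move_arm", "payload": {
  "moves": [
    [[0,0,0.06],[0,0,0],0],
    [[0,0,0.02],[0,0,0],0],
    [[0,0,0.02],[0,0,0],0],
    [[0,0,0.01],[0,0,0],0],
    [[0,0,0],[0,0,0],0]
  ]
}}

```text
clock: 14.25
position: [0.5075, 0.1092, 0.0699]
ee_rot: [-0.045, 0.999, 0.0, 0.001]
ft_force: [-1.6, -0.3, 9.6]
grip_width: 0.001
```

Call:
{"api": "move_arm", "payload": {
  "moves": [
    [[-0.1,0,0],[0,0,0],0],
    [[-0.15,0,0],[0,0,0],0],
    [[-0.1,0,0],[0,0,0],0],
    [[0,0,0],[0,0,0],0]
  ]
}}

```text
clock: 14.75
position: [0.5165, 0.11, 0.07]
ee_rot: [-0.045, 0.999, 0.0, 0.001]
ft_force: [-0.7, -1.2, 8.7]
grip_width: 0.004
```

Call:
{"api": "move_arm", "payload": {
  "moves": [
    [[0,0,-0.4],[0,0,0],0],
    [[0.3,-0.3,-1],[0,0,0],0],
    [[0.3,-0.3,-1],[0,0,0],0],
    [[0.3,-0.3,-1],[0,0,0],0],
    [[0.3,-0.3,-1],[0,0,0],0]
  ]
}}

```text
clock: 15.38
position: [0.4879, 0.077, 0.1802]
ee_rot: [-0.045, 0.999, 0.0, 0.0]
ft_force: [0.2, 0.0, 0.1]
grip_width: -0.0
```

Call:
{"api": "move_arm", "payload": {
  "moves": [
    [[0.3,-0.3,-0.5],[0,0,0],0],
    [[0,0,0],[0,0,0],0],
    [[0,0,0],[0,0,0],0]
  ]
}}

```text
clock: 15.75
position: [0.4811, 0.0695, 0.1907]
ee_rot: [-0.045, 0.999, -0.0, -0.001]
ft_force: [-0.2, 0.1, -0.2]
grip_width: 0.0
```

```bash
python3 -c "from h import *;snap('w4')"
```

```text
15.75 0.48536660201544224 0.026722918330673952 0.1906705226185296 [-0.19795508  0.06266412 -0.17102249]
mark rows/axis check [324.9371597  274.35935646]
L [377.80989304 280.20439453]
M [325.01902722 280.14859351]
R [271.17957848 280.09168413]
crop 231 235 4.193548387096774
```

View pics/w4.png

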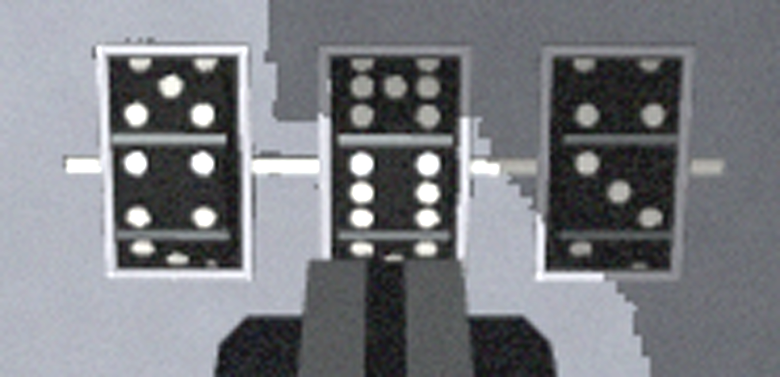

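The wheels now show 3 (left, crop x≈617), 6 (≈393) and 4 (≈170). I'll check the exact angles.

```bash
python3 - <<'E'
from h import *
I=camera_info("wrist");a=np.load("w4.npy");I["origin"],I["rotation"]=a[:3],a[3:7];x0,y0,s=a[7:]
f=lambda x,y:(x0+(x+.5)/s-.5,y0+(y+.5)/s-.5)
ax=[ray(I,f(x,165),.06)@BX for x in(82,285,710)];print(ax);ax=np.mean(ax)
for n,x,ys in(("R",170,(139,235)),("M",395,(140,236)),("L",620,(139,235))):
    r=[rimangle(I,f(x,y),ax) for y in ys];print(n,np.round(r,3),np.mean(r),ray(I,f(x,160),.07)@BY)
E
```

```text
[np.float64(0.5210651873759827), np.float64(0.5210269657912188), np.float64(0.5209469513490652)]
R [-0.371  0.415] 0.02237268217708288 -0.0073277613165564585
M [-0.365  0.424] 0.029352206133642728 0.028346527985963654
L [-0.374  0.41 ] 0.01804164337511266 0.0640188649365553
```

All three are within 0.03 rad. Now the bolt: its left face is at about BY −0.061, so I'll come down at BY −0.041.

Call:
{"api": "move_arm", "payload": {
  "moves": [
    [[-0.28,-0.54,0.6],[0,0,0],0],
    [[-0.28,-0.54,0.6],[0,0,0],0],
    [[-0.28,-0.54,0.6],[0,0,0],0],
    [[-0.28,-0.54,0.6],[0,0,0],0],
    [[-0.28,-0.54,0.6],[0,0,0],0]
  ]
}}

```text
clock: 16.42
position: [0.5223, 0.005, 0.115]
ee_rot: [-0.045, 0.999, -0.0, -0.001]
ft_force: [-0.8, 1.2, -0.7]
grip_width: -0.002
```

Call:
{"api": "move_arm", "payload": {
  "moves": [
    [[0,0,0.6],[0,0,0],0],
    [[0,0,0.5],[0,0,0],0],
    [[0,0,0.4],[0,0,0],0],
    [[0,0,0.2],[0,0,0],0],
    [[0,0,0],[0,0,0],0]
  ]
}}

```text
clock: 17.05
position: [0.5223, 0.0053, 0.0739]
ee_rot: [-0.045, 0.999, 0.0, -0.0]
ft_force: [0.7, 0.1, -0.1]
grip_width: 0.003
```

```bash
python3 -c "from h import *;snap('w5')"
```

```text
17.05 0.5206946102646531 -0.04081656040153679 0.07390773605056865 [ 0.72897229  0.11365975 -0.12382685]
mark rows/axis check [493.8667924  305.36828679]
L [596.41144606 317.43343166]
M [503.94014999 317.35336048]
R [409.62305648 317.27169101]
crop 369 272 2.9213483146067416
```

View pics/w5_full.png

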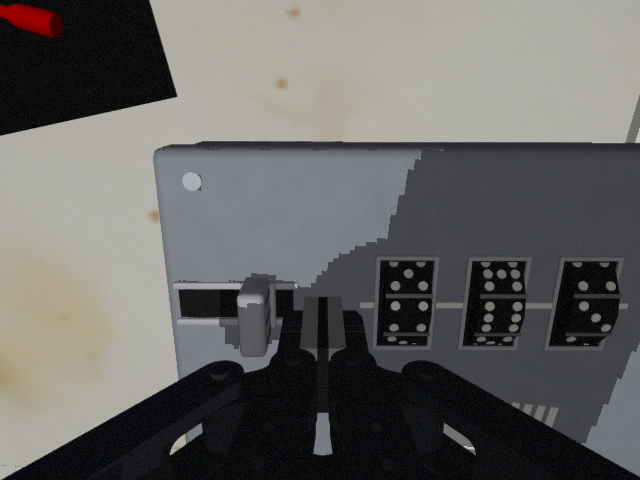

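The fingertips (columns 302–345) sit between the knob (right edge ≈268) and the right wheel. I'll lower a little and push right slowly.

Call:
{"api": "move_arm", "payload": {
  "moves": [
    [[0,0,0.12],[0,0,0],0],
    [[0,0,0.12],[0,0,0],0],
    [[0,-0.14,0],[0,0,0],0],
    [[0,-0.14,0],[0,0,0],0],
    [[0,0,0],[0,0,0],0]
  ]
}}

```text
clock: 17.73
position: [0.523, -0.0022, 0.0681]
ee_rot: [-0.045, 0.999, 0.0, 0.0]
ft_force: [0.3, 0.1, 0.2]
grip_width: 0.002
```

Call:
{"api": "move_arm", "payload": {
  "moves": [
    [[0,-0.08,0],[0,0,0],0],
    [[0,-0.08,0],[0,0,0],0],
    [[0,-0.08,0],[0,0,0],0]
  ]
}}

```text
clock: 18.1
position: [0.5236, -0.0077, 0.068]
ee_rot: [-0.045, 0.999, 0.0, 0.0]
ft_force: [0.1, 1.4, -0.4]
grip_width: -0.0
```

Call:
{"api": "move_arm", "payload": {
  "moves": [
    [[0,-0.06,0],[0,0,0],0],
    [[0,-0.06,0],[0,0,0],0]
  ]
}}

```text
clock: 18.35
position: [0.5238, -0.0109, 0.068]
ee_rot: [-0.045, 0.999, 0.0, 0.0]
ft_force: [-0.2, 2.4, 0.5]
grip_width: 0.002
```

Call:
{"api": "move_arm", "payload": {
  "moves": [
    [[0,-0.06,0],[0,0,0],0],
    [[0,-0.06,0],[0,0,0],0]
  ]
}}

```text
clock: 18.6
position: [0.5241, -0.0139, 0.068]
ee_rot: [-0.045, 0.999, 0.0, 0.0]
ft_force: [-1.0, 1.5, 1.6]
grip_width: 0.001
```

Call:
{"api": "move_arm", "payload": {
  "moves": [
    [[0,-0.06,0],[0,0,0],0],
    [[0,-0.06,0],[0,0,0],0]
  ]
}}

```text
clock: 18.85
position: [0.5244, -0.0169, 0.068]
ee_rot: [-0.045, 0.999, 0.0, 0.0]
ft_force: [-0.1, 2.2, 1.0]
grip_width: -0.002
```

Call:
{"api": "move_arm", "payload": {
  "moves": [
    [[0,-0.06,0],[0,0,0],0],
    [[0,-0.06,0],[0,0,0],0]
  ]
}}

```text
clock: 19.1
position: [0.5245, -0.0185, 0.068]
ee_rot: [-0.045, 0.999, 0.001, -0.0]
ft_force: [-1.8, 10.5, 2.4]
grip_width: -0.001
```

The force rose at about 16 mm past the first possible contact, which is probably the end stop. I'll let it settle, then back off and look.

Call:
{"api": "move_arm", "payload": {
  "moves": [
    [[0,0,0],[0,0,0],0]
  ]
}}

```text
clock: 19.23
position: [0.5245, -0.0184, 0.068]
ee_rot: [-0.045, 0.999, 0.001, -0.0]
ft_force: [-0.6, 6.4, 2.3]
grip_width: -0.003
```

Call:
{"api": "move_arm", "payload": {
  "moves": [
    [[0,0.12,0],[0,0,0],0],
    [[0,0.3,0],[0,0,0],0],
    [[0,0.2,-0.4],[0,0,0],0],
    [[0.4,0,-1],[0,0,0],0],
    [[0.4,0,-1],[0,0,0],0]
  ]
}}

```text
clock: 19.85
position: [0.5031, -0.0061, 0.1292]
ee_rot: [-0.045, 0.999, -0.0, 0.0]
ft_force: [0.2, 0.1, 0.3]
grip_width: 0.002
```

Call:
{"api": "move_arm", "payload": {
  "moves": [
    [[0.4,0.5,-1],[0,0,0],0],
    [[0.4,0.5,-1],[0,0,0],0],
    [[0,0.5,-0.5],[0,0,0],0],
    [[0,0,0],[0,0,0],0],
    [[0,0,0],[0,0,0],0]
  ]
}}

```text
clock: 20.48
position: [0.4799, 0.029, 0.1897]
ee_rot: [-0.045, 0.999, -0.0, -0.001]
ft_force: [-0.2, -0.7, -0.9]
grip_width: 0.001
```

```bash
python3 - <<'E'
from h import *
snap('w6')
im=cv2.imread("pics/w6_full.png")[210:330,130:450]
cv2.imwrite("pics/w6b.png",cv2.convertScaleAbs(cv2.resize(im,None,fx=2.5,fy=2.5,interpolation=2),alpha=1.5,beta=20))
E
```

```text
20.475 0.480583440629602 -0.013460258406271979 0.18965890322755985 [-0.18439562 -0.71256422 -0.90128348]
mark rows/axis check [383.11593965 281.41913095]
L [437.85274035 287.472235  ]
M [385.13929504 287.433978  ]
R [331.38698171 287.39496703]
crop 291 242 4.193548387096774
```

View pics/w6b.png

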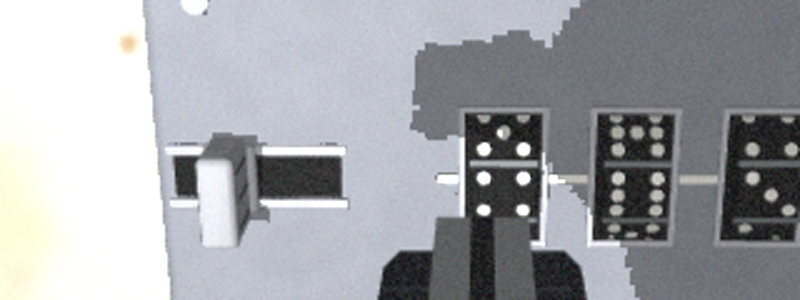

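The knob has moved well right (crop 200–240). I'll measure its travel.

```bash
python3 - <<'E'
from h import *
I=camera_info("wrist");a=np.load("w6.npy");I["origin"],I["rotation"]=a[:3],a[3:7]
f=lambda x,y:(130+(x+.5)/2.5-.5,210+(y+.5)/2.5-.5)
for x,y in((198,158),(235,158),(203,245),(240,245)):p=ray(I,f(x,y),.08);print(p@BX,p@BY)
E
```

```text
0.5067533884636638 -0.0858299468796805
0.5067461741040681 -0.07639939659091927
0.5313166349501107 -0.08649240910538461
0.5313085989088453 -0.07680315339609016
```

The knob travelled about 16 mm, which is fully drawn. I'll hand in.

```bash
python3 -c "
from workcell import *
print(hand_in())"
```

```text
the job is handed in; nothing more can be done
None
```

I rolled the wheels to 3, 6 and 4 dots, slid the bolt fully right, then backed the arm off clear of the box and handed in at about 20.5 s. The hand-in gave no verdict.

- **Wheels:** the wrist camera put all three within about 0.03 rad of their marks before I moved the bolt. The view afterwards still showed 3, 6 and 4.
- **Bolt:** two wrist views put the knob's travel at about 16 mm (readings from 15.2 to 16.6 mm). The push force also rose at the end of the slide, as expected at the stop.
- **Forces:** the highest readings were about 12 N pressing on a wheel and about 11 N at the bolt's end stop, against the 25 N limit. Forces were only read at the end of each move, so brief peaks in between were not seen.
- **Failed or unchecked:** one check picture of the middle wheel was blocked by the fingers, so I checked that wheel in a later view. I did not measure the comb, timer and other bystanders again at the end; the arm worked only over the box's wheels and bolt, and I saw no sign of contact with them.

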